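# Set the straightedge on the marking-out jig

## Robot

A 7-joint arm with a two-finger parallel gripper is mounted at the origin on a cart in front of the work surface, level with it; the furniture and walls round the work are solid. World frame = base frame: x ahead of the robot, y to its left, z up, the work surface at z = 0. Lengths are in mm, angles in rad, forces in N, time in s.
With the tool pointing down it reaches from about 350 to 900 mm from the base axis. Payload 7.2 kg.
Tool frame: the origin (TCP) lies at the very end of the fingers, on their centre line; the grasp point (between the pads) lies 19 mm behind it; z points along the fingers, y is the line along which they close (so a half turn about z gives the same grasp; the last joint's range is limited). The gripper opens to 88 mm and grips with 3 to 60 N. Pads are 20 mm wide; open, the fingers measure 115 mm over their backs; the gripper's body (75 mm by 178 mm) begins 61 mm behind the grasp point.
Start: joints at [1.04, 0.411, -0.013, 1.596, 0.006, 1.134, -0.082], TCP at [279.024, -559.263, 222.653] pointing down, gripper open.
Joint ranges: [-2.95, 2.95], [-0.29, 1.99], [-1.47, 1.44], [0.14, 2.54], [-1.03, 4.17], [0.13, 1.85], [-2.86, 2.86]. Speed limits (rad/s): [2.39, 2.39, 3.01, 3.01, 3.14, 3.14, 3.14].

## Interface

Orientations are given as a rotation vector (axis times angle).
In Python, from cell import ctrl gives the robot as it stands.
- The arm moves only by the tool carry_out, never from a script. Its argument "deltas" is a list of rows, each a list of 5 numbers: the shift along the world's x, y, z in mm, then the turn about the world's z in rad, then the finger opening in mm, from 0 to 87.8. A call has 1 to 8 rows; each row is the pose to reach, as a shift and turn from the pose commanded when the call began; what a row does not reach only later rows make up. A row lasts 1/12 s, in which the tool goes at most 41.7 mm and 7.16 degrees, less where a joint would pass 70% of its speed; a pose out of reach is approached as far as the arm can. A call with a gripper value outside its range is refused whole. The fingers move at their own pace and stop on an object; "newtons" is the grip in N (left out, the last holds). Time passes only in rows, so rows that repeat a pose let the fingers close. It gives the time, the measured TCP pose, the force, the opening and the grip force at its end, in the units of the state.
- ctrl.observe(): the state, without advancing time (a new reading comes with each control period).
- ctrl.read_camera(name): name is "scene" or "top" or "wrist"; returns a dict with "img" (400x640x3 uint8, blue, green, red), "depth" (400x640 float32, mm along the optical axis (not along the pixel's ray), 0 where there is no reading), "fx", "fy", "cx", "cy" (pixels), "xyz" and "orientation" of the camera in the world. Camera axes: x right, y down, z forward; pixel columns grow to the right and rows downward; lengths in mm; the calibration is good to about 2 mm. The wrist camera is an equidistant fisheye: a pixel r from the principal point sees the ray r / f radians off the axis. A picture is of the moment at which its call begins.
- ctrl.finish_job(): hands the job in; it is judged then, once.
The state is a dict: "time": time; "joint_pos": joint angles; "joint_vel": joint speeds; "tau": joint torques, N m; "tool_pos": TCP position; "eef_rot": TCP orientation; "ft_force": force on the tool from outside, world axes, zero at the start; "wrist_torque": the same for the moment, N m; "grip_width": opening from 0.0 (shut) to 1.0 (fully open); "gripper_force": force on a finger pad.
Only numpy, scipy, OpenCV 4.12 (cv2) and the standard library are available. Lean on these libraries where they do the work, as an engineer would, in place of code of your own. Each camera call takes 0.05 s, during which the arm holds its last target. There are 200 camera calls.

## Task

Set the straightedge up for scribing: lay it flat on the sheet panel of the marking-out jig, between the cam lever and the two stop screws, and, with the cam still open, slide it gently across until its long edge bears on both stop screws at once. Then swing the cam lever round until it locks the straightedge firmly against both screws, and let go; do not force anything, and leave the things lying around as they are.

Things in the scene. Friction and masses are not known exactly. Their poses are not given: they have to be found in the camera images.
- jig: Marking-out jig screwed to the bench: grey base plate 240 (its x) x 300 (its y) x 10 mm, on it a bare sheet panel 126 x 156 x 2 mm (x -14 to 112, y -78 to 78 mm; upper face 12 mm above the bench). Origin: centre of the base's underside; x points from the cam lever towards the stop screws, y along the line of the two stops, z up. The straightedge goes on the panel, length along y.
- stop_left: Dark steel stop block 30 x 26 x 20 mm at jig (62, 95) mm with a level 8 mm screw, axis 17.5 mm above the bench, round tip towards the jig's -x. Origin: foot of the block's -x face. The tip stands 12 mm out of that face, give or take 4.5 mm, as someone last set it; it is not measured and holds its setting under load. A push of over 20 N from the straightedge spoils the setting.
- stop_right: The same kind of stop block at jig (62, -95) mm; its screw was set independently, in the same range, and has the same limit of 20 N. Origin: foot of the block's -x face.
- cam_lever (a joint): Angle of the cam lever about its pivot. 0 = open, lever pointing to the jig's -x, 12 degrees towards +y; grows counter-clockwise from above, so the locked lever points roughly to the jig's -y. The cam bites somewhere from 1.2 to 2.0 rad (stop at 2.3). It stays where left: 4 to 5 N at the knob swings it; 7 to 9 N locks it well, 12 N overloads the stops.
- knob (a point): Top centre of the black upright knob at the end of the cam lever, 55 mm from the pivot; the knob is round, 31 mm high and 12 to 19 mm in diameter, its top 60 mm and its foot 29 mm above the bench.
- straightedge: Aluminium straightedge, 45 mm wide (its x) x 260 mm long (its y) x 10 mm thick, about 0.3 kg, with a black grip rib 14 mm wide, 190 mm long and 18 mm high along the middle of its top (total height 28 mm). Origin: centre of its underside; y along its length, z up. Either long edge may go to the stops. It starts flat on the bench right of the jig, in front of the tall white charger cabinet.
- hex_keys: Folding hex key set, 28 x 112 x 22 mm, lying on the jig's base near its front left corner; leave it alone. Origin: centre of its underside, y along its length.
- contactor: Grey and black three-pole contactor, 62 x 46 x 62 mm, standing on the bench to the left of the jig; leave it alone. Origin: centre of its underside.
- terminal_strip: Black six-way terminal strip, 21 x 84 x 20 mm, lying on the bench to the left of the jig; leave it alone. Origin: centre of its underside.
- lane (a point): Point on the panel's upper face in the middle of the lane where the straightedge is laid, at (17.5, 0, 12) mm in the jig's frame, axes as the jig's. With the cam open the lane is free for at least 28 mm to either side along x; at +x stand the screw tips (nominally 32.5 mm off, at y = +95 and -95 mm), at -x the cam. Push the straightedge towards +x, near y = 0; friction takes 2 to 5 N.
- pivot (a point): Upright axis of the cam lever, at (-15.5, -35) mm in the jig's frame, 24 mm above the bench; axes as the jig's. The cam is a steel disc of radius 17 mm, 9 mm high, its centre 14 mm off this axis; with the lever open it stands back from the lane.

How it is judged:
By the outcome, as a careful person would: the job done as asked, in the order asked, and still so for the second after the job is handed in, with the robot touching nothing.
It also fails if it takes over 72 s, if anything falls off the work surface, if the arm or the gripper's body presses on something with over 40 N, if the wrist force passes 120 N, or if a joint passes its speed limit or range.

## Working session

There is one attempt and no reset: what is moved stays moved. The work goes in short steps, Python scripts to look and compute and a tool call to move; the robot and the scene stay as the last step left them, time stands still between calls to the robot, and variables do not carry over. Pictures are saved under pics/ and viewed, at most 10 in all, crops included, and the job is handed in when it is done.

Besides the shell and the picture viewer there is one more tool, called after "Request:" as name(argument=value, ...) on one line, values as JSON. carry_out: Moves the arm, as the interface text tells. Its arguments: {"type":"object","properties":{"deltas":{"type":"array"},"newtons":{"type":"number"}},"required":["deltas"]}

```bash
mkdir -p pics; ls; cat > h.py <<'E'
import numpy as np, cv2
from scipy.spatial.transform import Rotation as R
from cell import ctrl
def cloud(c):
    h,w=c["depth"].shape; u,v=np.meshgrid(np.arange(w),np.arange(h)); d=c["depth"]
    p=np.stack([(u-c["cx"])/c["fx"]*d,(v-c["cy"])/c["fy"]*d,d],-1)
    return p@R.from_rotvec(c["orientation"]).as_matrix().T+np.array(c["xyz"])
def onplane(c,uv,z):
    uv=np.atleast_2d(np.array(uv,float)); r=np.c_[(uv[:,0]-c["cx"])/c["fx"],(uv[:,1]-c["cy"])/c["fy"],np.ones(len(uv))]
    r=r@R.from_rotvec(c["orientation"]).as_matrix().T; o=np.array(c["xyz"])
    return o+r*((z-o[2])/r[:,2])[:,None]
E
python3 - <<'E'
from h import *
import pickle
for n in("top","scene"):
    c=ctrl.read_camera(n); cv2.imwrite(f"pics/{n}0.png",c["img"]); pickle.dump(c,open(f"{n}0.pkl","wb"))
    print(n,c["xyz"],c["orientation"],c["fx"],c["cx"],c["cy"])
s=ctrl.observe(); print(s)
E
```

```text
pics
top [ 357.75012584   93.18959294 1063.55801948] [-2.14701117  2.09811788 -0.16684833] 383.08100259111353 318.8851728674229 200.7061232724785
scene [ -67.61624274  911.29874318 1316.7834201 ] [-0.89134495  2.63434685 -0.94001832] 497.3965682170063 329.820656172132 194.69912619362088
{'time': 0.1, 'joint_pos': array([ 1.03979868,  0.41182627, -0.01272924,  1.59696871,  0.00560366,
        1.13430219, -0.08217517]), 'joint_vel': array([ 0.00069991, -0.00193972,  0.00180696, -0.00171003, -0.00077073,
        0.00168459,  0.00038587]), 'tau': array([ 2.68438263e-03, -5.89097178e+01,  6.43634666e-01, -2.91710240e+01,
       -5.38471271e-02,  1.45177427e-02,  1.31893776e-04]), 'tool_pos': array([ 278.79850889, -558.85162409,  221.88569554]), 'eef_rot': array([-3.05646836e+00, -7.20270266e-01,  6.80896621e-04]), 'ft_force': array([ 0.1842823 ,  0.83127364, -0.09842561]), 'wrist_torque': array([-0.02730134, -0.02053484,  0.03364938]), 'gripper_force': 0.0, 'grip_width': 1.0053693833092379}
```

View pics/top0.png

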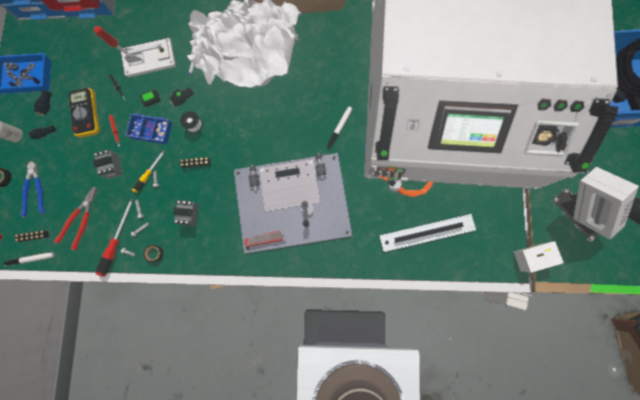

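View pics/scene0.png

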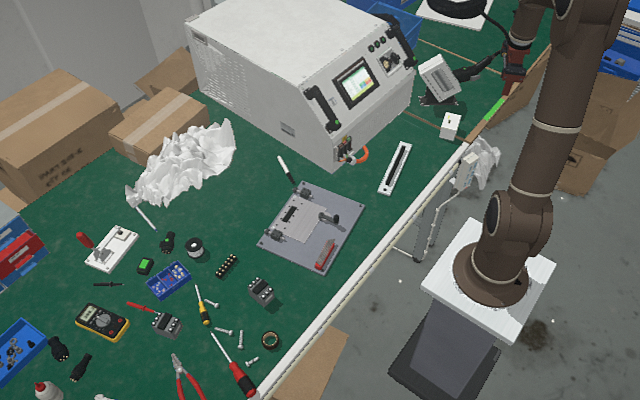

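The top view shows the jig base at about (295,200), with its stops at (253,178) and (320,165) and the lever and knob near (305,210–235). The straightedge is at (428,232), and a dark patch sits at (287,172). The scene view agrees. Next I measure the jig and straightedge poses.

```bash
python3 - <<'E'
from h import *
import pickle
c=pickle.load(open("top0.pkl","rb")); P=cloud(c); img=c["img"]
hsv=cv2.cvtColor(img,cv2.COLOR_BGR2HSV)
def big(m,roi):
    k=np.zeros_like(m); k[roi[1]:roi[3],roi[0]:roi[2]]=m[roi[1]:roi[3],roi[0]:roi[2]]
    cs,_=cv2.findContours(k,cv2.RETR_EXTERNAL,cv2.CHAIN_APPROX_NONE); return max(cs,key=cv2.contourArea)
green=cv2.inRange(hsv,(60,80,20),(95,255,255)); ng=255-green
for nm,roi,z in(("jig",(222,140,365,262),10),("se",(370,205,485,258),10)):
    q=big(ng,roi)[:,0]; w=onplane(c,q,z)
    b=cv2.minAreaRect(w[:,:2].astype(np.float32)); print(nm,b,cv2.boxPoints(b).round(1).tolist())
m=(P[:,:,0]>300)&(P[:,:,0]<700)&(P[:,:,1]<320)&(P[:,:,1]>-350)
# dark rib
dark=cv2.inRange(hsv,(0,0,0),(180,255,70)); 
q=big(dark,(375,210,480,255))[:,0]; b=cv2.minAreaRect(onplane(c,q,28)[:,:2].astype(np.float32)); print("rib",b)
q=big(dark,(270,160,305,185))[:,0]; b=cv2.minAreaRect(onplane(c,q,12)[:,:2].astype(np.float32)); print("patch",b)
for (u,v) in((287,172),(305,235),(305,208),(253,180),(320,165),(428,232),(290,200),(240,215)): print(u,v,np.median(P[v-1:v+2,u-1:u+2].reshape(-1,3),0).round(1))
a=cv2.resize(img[140:265,222:365],None,fx=5.5,fy=4.8,interpolation=cv2.INTER_CUBIC); cv2.imwrite("pics/crop.png",a[:600,:800])
E
```

```text
jig ((540.3133544921875, 190.2880096435547), (251.58578491210938, 304.5982666015625), 10.46777057647705) [[388.8999938964844, 317.20001220703125], [444.29998779296875, 17.700000762939453], [691.7000122070312, 63.400001525878906], [636.2999877929688, 362.8999938964844]]
se ((460.5713806152344, -185.95779418945312), (52.24950408935547, 266.8258972167969), 14.523313522338867) [[401.79998779296875, -63.400001525878906], [468.70001220703125, -321.70001220703125], [519.2999877929688, -308.6000061035156], [452.3999938964844, -50.29999923706055]]
rib ((459.80792236328125, -184.17259216308594), (5.203402042388916, 180.89418029785156), 14.480283737182617)
patch ((621.2999877929688, 205.591552734375), (9.58389663696289, 58.01642608642578), 10.925713539123535)
287 172 [623.6 205.6  11.1]
305 235 [446.1 149.4  10.3]
305 208 [518.8 150.7  26.9]
253 180 [593.9 297.7  28.7]
320 165 [640.4 112.5  29.9]
428 232 [ 460.1 -182.9   27.8]
290 200 [542.6 194.3  11.4]
240 215 [497.6 331.9   8.4]
```

View pics/crop.png

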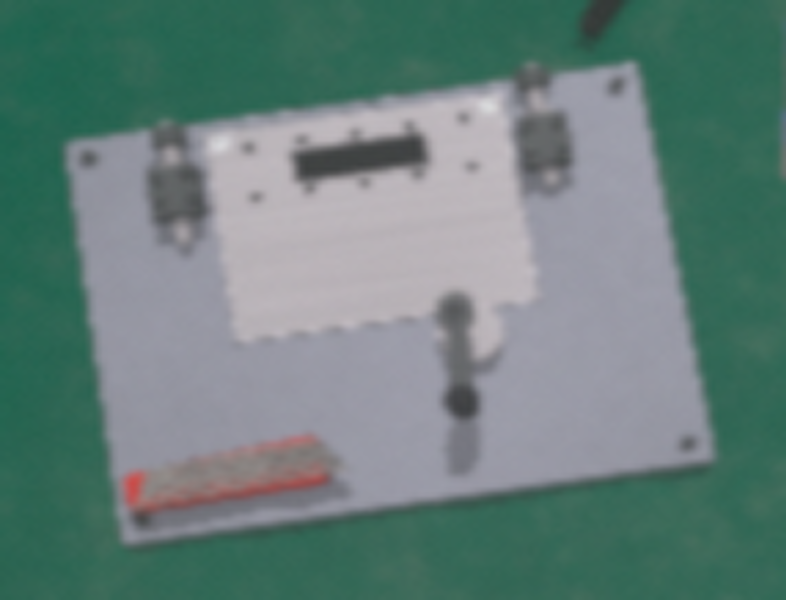

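The crop shows the four base holes at crop (88,158), (616,86), (687,443) and (143,518). The knob is at (462,400), the pivot at (455,310), and the screw tips at (183,245) and (550,183). The dark patch is just part of the flat sheet. Next I check the jig pose from the holes and the clearance to the cabinet.

```bash
python3 - <<'E'
from h import *
import pickle
c=pickle.load(open("top0.pkl","rb")); P=cloud(c)
f=lambda q:np.array(q,float)/(5.5,4.8)+(222,140)-.4
H=onplane(c,f([(88,158),(616,86),(687,443),(143,518)]),10); print(H.round(1),H.mean(0))
d1=H[0]-H[1]+H[3]-H[2]; print("yaw",np.degrees(np.arctan2(-d1[0],d1[1])))
print("pivot",onplane(c,f([(455,310)]),30),"knob",onplane(c,f([(462,402)]),60),"tips",onplane(c,f([(183,248),(550,188)]),17.5))
m=(P[...,2]>60)&(P[...,1]<-20)&(P[...,1]>-420)&(P[...,0]>300)
Q=P[m]
for lo,hi in((20,60),(60,150),(150,250),(250,400)):
    k=P[(P[...,2]>lo)&(P[...,2]<hi)&(P[...,1]<-20)&(P[...,1]>-420)&(P[...,0]>300)]
    print(lo,hi,len(k), np.percentile(k[:,0],[0,1,5]).round() if len(k) else "")
E
```

```text
[[618.9 346.2  10. ]
 [668.4  74.7  10. ]
 [457.2  35.4  10. ]
 [408.1 305.8  10. ]] [538.15114631 190.52771174  10.        ]
yaw 10.315130123700103
pivot [[528.60645966 152.74796544  30.        ]] knob [[472.56038339 146.08200728  60.        ]] tips [[564.19858737 292.74392676  17.5       ]
 [603.86260535 107.30095446  17.5       ]]
20 60 1160 [409. 416. 443.]
60 150 1727 [590. 592. 593.]
150 250 7017 [587. 591. 597.]
250 400 25641 [608. 640. 671.]
```

Request:
carry_out(deltas=[[20,40,0,0.12,87],[40,80,0,0.24,87],[60,120,0,0.36,87],[80,160,0,0.48,87],[100,195,0,0.6,87],[120,230,0,0.72,87],[140,265,0,0.84,87],[150,300,0,0.96,87]])

```text
time: 0.77
tool_pos: [429.4, -260.1, 222.6]
eef_rot: [2.373, 2.058, 0.001]
ft_force: [1.6, -0.1, -0.8]
grip_width: 0.99
gripper_force: 0.0
```

Request:
carry_out(deltas=[[10,25,-10,0.12,87],[20,50,-30,0.24,87],[30,75,-50,0.36,87],[31,75,-70,0.4,87],[31,75,-70,0.4,60],[31,75,-70,0.4,60]])

```text
time: 1.27
tool_pos: [458.3, -186.8, 152.0]
eef_rot: [-1.925, -2.479, 0.001]
ft_force: [0.3, -0.2, 1.1]
grip_width: 0.874
gripper_force: 0.0
```

```bash
cat >> h.py <<'E'
def wrist_onplane(c,uv,z):
    uv=np.atleast_2d(np.array(uv,float)); d=uv-[c["cx"],c["cy"]]; r=np.linalg.norm(d,axis=1)+1e-9; t=r/c["fx"]
    ray=np.c_[d/r[:,None]*np.sin(t)[:,None],np.cos(t)]@R.from_rotvec(c["orientation"]).as_matrix().T
    o=np.array(c["xyz"]); return o+ray*((z-o[2])/ray[:,2])[:,None]
E
python3 - <<'E'
from h import *
import pickle
c=ctrl.read_camera("wrist"); cv2.imwrite("pics/w1.png",c["img"]); pickle.dump(c,open("w1.pkl","wb"))
print(c["xyz"],c["orientation"],c["fx"],c["cx"],c["cy"]); s=ctrl.observe(); print(s["tool_pos"],s["eef_rot"])
E
```

```text
[ 441.00901876 -117.04626982  314.22255531] [2.85236508 0.35885802 0.04524534] 309.70691628693146 320.93773387349563 201.27287741314598
[ 458.88721457 -187.54947547  152.92824589] [-1.92785873e+00 -2.47975609e+00  6.39587392e-04]
```

View pics/w1.png

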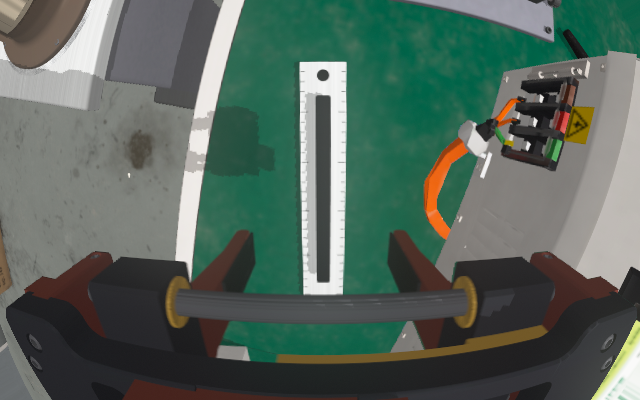

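The wrist view shows the straightedge upright, with the rib from (323,96) to (323,283) and its far end at rows 62, columns 300–347. I convert these to world positions.

```bash
python3 - <<'E'
from h import *
import pickle
c=pickle.load(open("w1.pkl","rb")); g=cv2.cvtColor(c["img"],cv2.COLOR_BGR2GRAY)
dark=cv2.inRange(g,0,75); L=[]
for v in range(105,280,12):
    u=np.where(dark[v,305:340])[0]+305; L.append(((u.min()+u.max()+1)/2-.5,v)); w=len(u)
W=wrist_onplane(c,L,28); p=np.polyfit(W[:,1],W[:,0],1); print("rib yaw",np.degrees(np.arctan(-p[0])),"x at y=-187:",np.polyval(p,-187),w)
print("rib ends",wrist_onplane(c,[(323,96),(323,283)],28).round(1),"body end",wrist_onplane(c,[(300,62),(347,62)],10).round(1))
E
```

```text
rib yaw 14.363930425836308 x at y=-187: 459.80789058457094 12
rib ends [[ 437.1  -96.8   28. ]
 [ 484.2 -279.9   28. ]] body end [[406.9 -67.9  10. ]
 [450.9 -56.6  10. ]]
```

Request:
carry_out(deltas=[[0.5,-3,-40,0,50],[0.5,-3,-80,0,50],[0.5,-3,-110,0,50],[0.5,-3,-130,0,50],[0.5,-3,-138,0,50],[0.5,-3,-139,0,50]])

```text
time: 1.82
tool_pos: [459.2, -190.7, 13.2]
eef_rot: [-1.927, -2.48, 0.001]
ft_force: [-0.4, 0.3, 0.2]
grip_width: 0.575
gripper_force: 0.0
```

Request:
carry_out(deltas=[[0,0,0,0,5],[0,0,0,0,5],[0,0,0,0,5],[0,0,0,0,5],[0,0,0,0,5],[0,0,0,0,5]], newtons=25)

```text
time: 2.32
tool_pos: [460.2, -190.0, 14.3]
eef_rot: [1.924, 2.482, 0.001]
ft_force: [-1.0, 0.1, 4.4]
grip_width: 0.153
gripper_force: 25.5
```

Request:
carry_out(deltas=[[0,0,20,0,5],[0,0,60,0,5],[-3,30,95,0,5],[-5,70,100,0,5],[-5,110,100,0,5],[-5,150,100,0,5],[-5,190,100,-0.02,5],[-5,230,100,-0.04,5]])

```text
time: 2.98
tool_pos: [453.9, 41.7, 113.8]
eef_rot: [1.975, 2.442, -0.0]
ft_force: [1.4, -0.2, -4.1]
grip_width: 0.157
gripper_force: 25.0
```

Request:
carry_out(deltas=[[5,38,0,-0.03,5],[25,70,0,-0.03,5],[50,100,0,-0.03,5],[70,120,0,-0.03,5],[85,140,0,-0.03,5],[95,148,0,-0.03,5],[99,152,0,-0.03,5],[99,152,0,-0.03,5]])

```text
time: 3.65
tool_pos: [553.6, 192.9, 113.0]
eef_rot: [-2.009, -2.414, 0.001]
ft_force: [0.1, -0.5, -2.7]
grip_width: 0.157
gripper_force: 25.0
```

```bash
python3 - <<'E'
from h import *
import pickle
c=ctrl.read_camera("wrist"); cv2.imwrite("pics/w2.png",c["img"]); pickle.dump(c,open("w2.pkl","wb"))
s=ctrl.observe(); print(s["tool_pos"],s["eef_rot"],s["ft_force"],s["grip_width"])
E
```

```text
[552.98395888 191.76743506 113.0061765 ] [-2.00969029e+00 -2.41378251e+00  2.30352107e-03] [-1.0668553  -0.61480516 -2.81203133] 0.15690406308765817
```

View pics/w2.png

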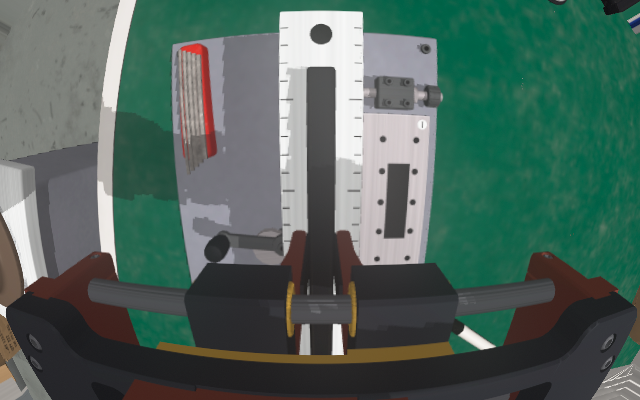

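The wrist view shows the straightedge held over the lane with its far end at row 12, columns 279–363. The left stop block is at (395,92), the (+x,+y) base hole at (425,48), and the knob at (215,248).

```bash
python3 - <<'E'
from h import *
import pickle
c=pickle.load(open("w2.pkl","rb"))
J=np.array([538.2,190.5]);a=np.radians(10.4);M=np.array([[np.cos(a),-np.sin(a)],[np.sin(a),np.cos(a)]])
f=lambda uv,z:(wrist_onplane(c,uv,z)[:,:2]-J)@M
print("corner hole",f([(425,48)],10),"expect ~(110,140)")
print("panel corner",f([(363,111),(429,116)],12),"expect (112,78) 2nd")
print("block corners", f([(374,77),(413,77),(413,106),(374,109)],30),"expect x62..92 y82..108 (z 30)")
print("knob",f([(215,243)],60),"exp -69,-24")
print("se end",f([(279,12),(363,12)],110))
s=ctrl.observe();print("tcp",(s["tool_pos"][:2]-J)@M)
g=cv2.cvtColor(c["img"],cv2.COLOR_BGR2GRAY); L=[]
for v in range(75,225,15):
    u=np.where(g[v,295:345]<75)[0]+295; L.append(((u.min()+u.max())/2,v))
W=wrist_onplane(c,L,128); p=np.polyfit(W[:,1],W[:,0],1); print("rib yaw",np.degrees(np.arctan(-p[0])),"jig frame",(W[[0,-1],:2]-J)@M)
E
```

```text
corner hole [[106.59044274 137.76292327]] expect ~(110,140)
panel corner [[ 51.01832695  77.99800401]
 [109.91801272  76.3789772 ]] expect (112,78) 2nd
block corners [[ 57.18936736 105.19635519]
 [ 89.20315763 107.22108224]
 [ 89.44785991  83.39122661]
 [ 57.37237972  79.43436673]] expect x62..92 y82..108 (z 30)
knob [[-67.55070202 -21.85105101]] exp -69,-24
se end [[ -6.82054389 131.06775401]
 [ 38.09839236 131.10091079]]
tcp [14.76987647 -1.42217465]Traceback (most recent call last):
  File "<stdin>", line 14, in <module>
    return umr_minimum(a, axis, None, out, keepdims, initial, where)
ValueError: zero-size array to reduction operation minimum which has no identity
```

Request:
carry_out(deltas=[[0,0,-30,0,5],[0,0,-60,0,5],[0,0,-78,0,5],[0,0,-85,0,5],[0,0,-86,0,5],[0,0,-86,0,5],[0,0,-86.5,0,5],[0,0,-86.5,0,5]])

```text
time: 4.37
tool_pos: [553.9, 191.1, 27.7]
eef_rot: [2.011, 2.412, -0.0]
ft_force: [2.0, -2.3, 1.4]
grip_width: 0.157
gripper_force: 25.0
```

Request:
carry_out(deltas=[[0,0,-0.4,0,5],[0,0,-0.4,0,5],[0,0,-0.8,0,5],[0,0,-0.8,0,5]])

```text
time: 4.7
tool_pos: [553.5, 192.1, 26.3]
eef_rot: [-2.01, -2.414, 0.0]
ft_force: [1.0, -1.8, 0.2]
grip_width: 0.156
gripper_force: 25.0
```

Request:
carry_out(deltas=[[0,0,-0.5,0,5],[0,0,-0.5,0,5],[0,0,-1,0,5],[0,0,-1,0,5]])

```text
time: 5.03
tool_pos: [553.5, 192.2, 25.9]
eef_rot: [2.01, 2.414, -0.001]
ft_force: [-2.2, -3.8, 10.1]
grip_width: 0.159
gripper_force: 25.0
```

```bash
python3 - <<'E'
from h import *
import pickle
c=ctrl.read_camera("wrist"); pickle.dump(c,open("w3.pkl","wb"))
t=ctrl.read_camera("top"); pickle.dump(t,open("t3.pkl","wb"))
a=cv2.resize(c["img"][0:260,160:480],None,fx=1.6,fy=1.6); b=cv2.resize(t["img"][140:265,222:365],None,fx=3.4,fy=3.4,interpolation=cv2.INTER_CUBIC)
o=np.zeros((600,800,3),np.uint8); o[:416,:512]=a; o[175:600,314:800]=b[:425,:486]; cv2.imwrite("pics/w3.png",o)
for i in range(1): print(ctrl.observe()["ft_force"])
E
```

```text
[-1.26102999 -3.44172876  9.859607  ]
```

View pics/w3.png

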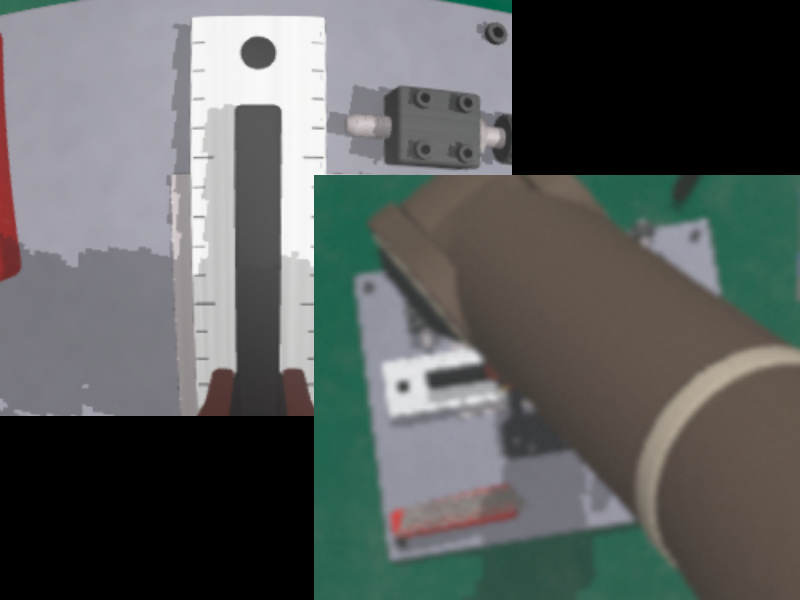

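The left screw tip is clear of the edge by about 7 mm (crop: edge at 325, tip at 345, with 135 px equal to 45 mm). The straightedge is resting on the panel. I relieve the downward push, lighten the grip and start sliding.

Request:
carry_out(deltas=[[0,0,0.9,0,5],[0,0,0.9,0,5],[0.5,0.1,0.9,0,5],[1,0.2,0.9,0,5],[1.5,0.3,0.9,0,5],[2,0.4,0.9,0,5],[2,0.4,0.9,0,5]], newtons=6)

```text
time: 5.72
tool_pos: [555.8, 192.7, 26.0]
eef_rot: [-2.01, -2.414, -0.0]
ft_force: [0.1, 0.2, -3.0]
grip_width: 0.156
gripper_force: 6.0
```

Request:
carry_out(deltas=[[0,0,-0.4,0,5],[0,0,-0.4,0,5],[0,0,-0.4,0,5]])

```text
time: 5.97
tool_pos: [555.9, 192.7, 26.0]
eef_rot: [2.01, 2.414, 0.001]
ft_force: [-0.6, 0.6, 1.1]
grip_width: 0.159
gripper_force: 6.0
```

Request:
carry_out(deltas=[[0.5,0.1,0,0,5],[1,0.2,0,0,5],[1.5,0.3,0,0,5],[2,0.4,0,0,5],[2,0.4,0,0,5]])

```text
time: 6.38
tool_pos: [557.6, 193.0, 25.9]
eef_rot: [-2.01, -2.414, 0.0]
ft_force: [-4.9, -0.3, 5.2]
grip_width: 0.161
gripper_force: 6.0
```

Request:
carry_out(deltas=[[0.5,0.1,0.1,0,5],[0.5,0.1,0.1,0,5],[1,0.2,0.1,0,5],[1,0.2,0.1,0,5]])

```text
time: 6.72
tool_pos: [558.7, 193.2, 26.0]
eef_rot: [2.01, 2.414, 0.0]
ft_force: [-4.0, -1.0, 4.3]
grip_width: 0.153
gripper_force: 6.0
```

```bash
cat > tip.py <<'E'
from h import *
import pickle,sys
c=ctrl.read_camera("wrist"); pickle.dump(c,open("wl.pkl","wb")); s=ctrl.observe(); print(s["ft_force"].round(1),s["wrist_torque"].round(2),s["tool_pos"].round(1))
g=cv2.cvtColor(c["img"],cv2.COLOR_BGR2GRAY)
J=np.array([538.2,190.5]);a=np.radians(10.4);M=np.array([[np.cos(a),-np.sin(a)],[np.sin(a),np.cos(a)]])
E=[]
for v in list(range(20,66,3))+list(range(92,160,6)):
    r=g[v,330:400].astype(int); d=np.diff(r); 
    k=[i for i in range(len(d)) if r[i]>200 and r[min(i+3,69)]<185]
    if k: E.append((330+k[-1]+.5,v))
W=(wrist_onplane(c,E,22)[:,:2]-J)@M
p=np.polyfit(W[:,1],W[:,0],1); print(len(E),"edge slope vs jig deg",np.degrees(np.arctan(-p[0])),"x at y95",np.polyval(p,95),"resid",np.std(W[:,0]-np.polyval(p,W[:,1])))
print(g[76,355:385].tolist()); print(g[80,355:385].tolist())
E
python3 tip.py
```

```text
[-2.8 -0.3  4.3] [-0.14  0.75  0.03] [558.7 193.2  25.9]
20 edge slope vs jig deg 9.247775033171969 x at y95 45.841076799088356 resid 3.20900763296038
[247, 246, 246, 247, 247, 247, 247, 241, 206, 132, 131, 113, 165, 181, 184, 188, 190, 195, 206, 208, 207, 206, 206, 205, 194, 189, 204, 204, 205, 203]
[177, 170, 164, 158, 152, 145, 154, 184, 193, 139, 129, 121, 143, 160, 166, 171, 177, 181, 185, 185, 183, 183, 183, 179, 176, 185, 184, 180, 179, 148]
```

Request:
carry_out(deltas=[[0.5,0.1,0.1,0,5],[0.5,0.1,0.1,0,5],[1,0.2,0.1,0,5],[1,0.2,0.1,0,5]])

```text
time: 7.1
tool_pos: [559.9, 193.4, 26.0]
eef_rot: [2.01, 2.414, 0.0]
ft_force: [-1.8, -0.9, 1.6]
grip_width: 0.155
gripper_force: 6.0
```

Request:
carry_out(deltas=[[0.5,0.1,0,0,5],[0.5,0.1,0,0,5]])

```text
time: 7.27
tool_pos: [560.4, 193.5, 26.0]
eef_rot: [2.01, 2.414, 0.0]
ft_force: [-2.3, -0.5, 1.3]
grip_width: 0.163
gripper_force: 6.0
```

```bash
python3 tip.py
```

```text
[-2.2 -0.2  0. ] [-0.11  0.29  0.08] [560.4 193.5  25.9]
21 edge slope vs jig deg 12.18137738512517 x at y95 48.36604134015315 resid 3.511156280016016
[247, 246, 246, 247, 247, 232, 230, 241, 205, 163, 182, 185, 188, 191, 198, 206, 208, 208, 207, 207, 207, 187, 199, 206, 206, 207, 194, 155, 154, 155]
[178, 171, 165, 159, 153, 146, 155, 186, 189, 155, 158, 165, 171, 176, 180, 185, 185, 182, 182, 182, 183, 184, 183, 180, 173, 169, 134, 137, 135, 136]
```

Request:
carry_out(deltas=[[0.5,0.1,0,0,5],[0.5,0.1,0,0,5]])

```text
time: 7.48
tool_pos: [560.8, 193.6, 25.9]
eef_rot: [2.01, 2.414, 0.0]
ft_force: [-1.2, -0.2, 0.5]
grip_width: 0.159
gripper_force: 6.0
```

```bash
python3 tip.py
```

```text
[-1.1  0.2 -0.9] [-0.07  0.18 -0.02] [560.9 193.5  25.9]
21 edge slope vs jig deg 12.012340512065682 x at y95 48.82492615256785 resid 3.461735087009218
[247, 246, 246, 246, 247, 247, 247, 243, 222, 183, 185, 188, 191, 197, 205, 208, 208, 207, 208, 206, 207, 207, 189, 195, 206, 190, 161, 154, 155, 155]
[178, 171, 165, 159, 153, 146, 155, 189, 208, 163, 164, 170, 175, 180, 185, 185, 182, 182, 182, 183, 184, 184, 179, 178, 172, 132, 137, 136, 136, 136]
```

Request:
carry_out(deltas=[[0.5,0.1,0,0,5],[0.5,0.1,0,0,5]])

```text
time: 7.7
tool_pos: [561.2, 193.6, 26.0]
eef_rot: [2.01, 2.414, -0.0]
ft_force: [-0.5, -1.1, -0.0]
grip_width: 0.159
gripper_force: 6.0
```

```bash
python3 tip.py
```

```text
[-1.2 -0.5 -1.6] [-0.11  0.29  0.1 ] [561.2 193.6  26. ]
21 edge slope vs jig deg 12.01606130160129 x at y95 49.05049650153995 resid 3.3468068480182893
[247, 246, 246, 247, 247, 247, 247, 239, 198, 184, 187, 190, 193, 202, 208, 208, 207, 208, 207, 207, 208, 207, 201, 203, 195, 171, 155, 155, 156, 155]
[189, 183, 178, 174, 170, 164, 182, 218, 177, 163, 168, 173, 179, 183, 184, 184, 182, 181, 182, 182, 184, 184, 179, 170, 158, 133, 137, 134, 137, 135]
```

Request:
carry_out(deltas=[[0.5,0.1,-0.2,0,5],[0.5,0.1,-0.2,0,5],[1,0.2,-0.2,0,5],[1,0.2,-0.2,0,5]])

```text
time: 8.08
tool_pos: [561.7, 193.7, 26.0]
eef_rot: [-2.01, -2.414, 0.002]
ft_force: [-4.7, -2.3, 4.6]
grip_width: 0.161
gripper_force: 6.0
```

```bash
python3 tip.py
```

```text
[-4.5 -1.9  4.1] [-0.33  1.03  0.09] [561.6 193.7  25.9]
22 edge slope vs jig deg 9.536183198301314 x at y95 48.23168647124526 resid 4.018760253677591
[246, 246, 247, 247, 248, 248, 248, 239, 185, 187, 190, 192, 202, 209, 210, 209, 209, 209, 209, 203, 208, 188, 200, 208, 186, 156, 156, 156, 155, 146]
[189, 184, 179, 175, 170, 177, 220, 241, 161, 167, 172, 177, 182, 184, 183, 182, 182, 182, 182, 178, 181, 178, 173, 159, 134, 136, 134, 137, 136, 135]
```

Request:
carry_out(deltas=[[0.5,0.1,0,0,5],[0.5,0.1,0,0,5]])

```text
time: 8.3
tool_pos: [562.0, 193.7, 25.9]
eef_rot: [-2.01, -2.414, 0.002]
ft_force: [-5.5, -1.2, 5.8]
grip_width: 0.159
gripper_force: 6.0
```

```bash
python3 tip.py
```

```text
[-6.5 -1.7  5.2] [-0.42  1.17  0.1 ] [562.  193.7  25.9]
22 edge slope vs jig deg 9.642228101112611 x at y95 48.23155852033777 resid 4.017543538929316
[247, 246, 247, 248, 247, 247, 239, 211, 186, 189, 193, 197, 207, 210, 210, 210, 209, 209, 209, 209, 209, 189, 200, 190, 166, 156, 156, 156, 156, 156]
[210, 206, 204, 202, 199, 211, 217, 179, 162, 168, 173, 180, 185, 185, 183, 181, 181, 181, 176, 181, 177, 179, 162, 136, 137, 137, 137, 136, 136, 137]
```

Request:
carry_out(deltas=[[0.5,0.1,0.1,0,5],[0.5,0.1,0.1,0,5],[0.5,0.1,0.1,0,5]])

```text
time: 8.6
tool_pos: [562.6, 193.7, 25.9]
eef_rot: [-2.01, -2.414, 0.002]
ft_force: [-4.5, -2.8, 2.6]
grip_width: 0.161
gripper_force: 6.0
```

```bash
python3 tip.py
```

```text
[-4.9 -2.4  4. ] [-0.52  1.03  0.14] [562.6 193.7  25.9]
22 edge slope vs jig deg 9.900596442215146 x at y95 48.1015150851952 resid 3.9919448149238623
[246, 247, 248, 247, 247, 231, 195, 186, 190, 193, 197, 206, 208, 209, 209, 209, 209, 208, 208, 208, 184, 202, 183, 161, 155, 155, 155, 155, 155, 155]
[230, 230, 230, 229, 240, 232, 175, 161, 166, 172, 177, 181, 182, 181, 178, 179, 177, 161, 179, 175, 179, 156, 135, 135, 134, 132, 135, 132, 136, 135]
```

Request:
carry_out(deltas=[[0.5,0.1,0,0,5],[0.5,0.1,0,0,5],[0.5,0.1,0,0,5]])

```text
time: 8.9
tool_pos: [563.0, 193.8, 25.9]
eef_rot: [-2.01, -2.414, 0.002]
ft_force: [-5.4, -2.8, 3.9]
grip_width: 0.163
gripper_force: 6.1
```

```bash
python3 tip.py
```

```text
[-4.2 -2.   4.8] [-0.49  1.08  0.14] [563.  193.7  25.9]
22 edge slope vs jig deg 3.9166451123323536 x at y95 46.52116494493903 resid 3.602261733676684
[247, 247, 248, 247, 247, 226, 186, 188, 190, 195, 207, 208, 209, 209, 209, 209, 201, 190, 207, 207, 207, 207, 175, 154, 152, 150, 151, 143, 154, 155]
[230, 246, 247, 247, 246, 225, 157, 163, 168, 174, 179, 180, 179, 177, 177, 177, 175, 180, 178, 170, 159, 141, 132, 134, 134, 134, 133, 129, 133, 134]
```

Request:
carry_out(deltas=[[0,0,0.1,0.005,5],[0.5,0.1,0.1,0.01,5],[1,0.2,0.1,0.015,5],[1,0.2,0.1,0.015,5]])

```text
time: 9.28
tool_pos: [563.6, 193.9, 25.9]
eef_rot: [-1.991, -2.429, 0.004]
ft_force: [-6.9, -2.5, 5.8]
grip_width: 0.159
gripper_force: 6.0
```

```bash
python3 tip.py
```

```text
[-6.4 -3.3  3.9] [-0.61  1.44  0.08] [563.6 193.9  25.9]
22 edge slope vs jig deg 10.383727924364544 x at y95 48.15997617040901 resid 3.9067446582669176
[247, 247, 247, 248, 248, 247, 232, 191, 187, 190, 192, 200, 207, 209, 209, 209, 209, 208, 208, 208, 201, 204, 205, 181, 158, 155, 155, 155, 155, 154]
[210, 206, 205, 202, 199, 226, 233, 151, 168, 174, 179, 184, 187, 187, 184, 184, 184, 185, 186, 186, 180, 183, 165, 136, 139, 138, 136, 139, 139, 139]
```

Request:
carry_out(deltas=[[0.5,0.1,0,0.005,5],[0.5,0.1,0,0.005,5],[0.5,0.1,0,0.005,5]])

```text
time: 9.58
tool_pos: [563.6, 193.9, 25.9]
eef_rot: [-1.985, -2.433, 0.005]
ft_force: [-8.9, -2.6, 7.1]
grip_width: 0.161
gripper_force: 6.0
```

```bash
python3 tip.py
```

```text
[-7.5 -3.4  5.9] [-0.64  1.84  0.08] [563.7 193.9  25.9]
22 edge slope vs jig deg 10.172874190729575 x at y95 48.20294597217532 resid 3.846750067288742
[247, 246, 247, 247, 248, 248, 248, 237, 167, 187, 190, 192, 202, 207, 208, 208, 207, 207, 207, 207, 207, 201, 203, 190, 167, 155, 154, 151, 154, 154]
[190, 205, 204, 202, 200, 195, 220, 242, 166, 172, 178, 182, 185, 187, 187, 186, 187, 187, 175, 186, 188, 190, 190, 173, 141, 139, 135, 140, 140, 139]
```

Pushing a further 0.5 mm gave no motion and the force rose, so both screws seem to be touching. I release, retreat upward and check.

Request:
carry_out(deltas=[[0,0,0,0,12],[0,0,0,0,20],[0,0,0,0,30],[0,0,0,0,36],[0,0,10,0,36],[0,0,40,0,36],[0,0,80,0,36]])

```text
time: 10.22
tool_pos: [563.7, 194.0, 104.9]
eef_rot: [-1.984, -2.432, 0.006]
ft_force: [0.9, 0.9, 0.4]
grip_width: 0.409
gripper_force: 0.0
```

Request:
carry_out(deltas=[[-20,-30,20,0,36],[-50,-65,40,0,36],[-80,-100,40,0,36],[-110,-130,40,0,36],[-110,-150,40,0,36],[-110,-150,40,0,36]])

```text
time: 10.72
tool_pos: [453.2, 38.7, 146.8]
eef_rot: [1.991, 2.427, -0.005]
ft_force: [-0.1, 0.7, 0.5]
grip_width: 0.41
gripper_force: 0.0
```

```bash
python3 - <<'E'
from h import *
import pickle
c=ctrl.read_camera("wrist"); pickle.dump(c,open("w4.pkl","wb")); cv2.imwrite("pics/w4.png",c["img"]); s=ctrl.observe(); print(s["ft_force"].round(1),s["wrist_torque"].round(2),s["tool_pos"].round(1),s["eef_rot"])
E
```

```text
[0.8 0.4 0.7] [-0.01 -0.11 -0.04] [454.9  41.4 147.1] [ 1.99029459e+00  2.42737937e+00 -5.54680750e-04]
```

View pics/w4.png

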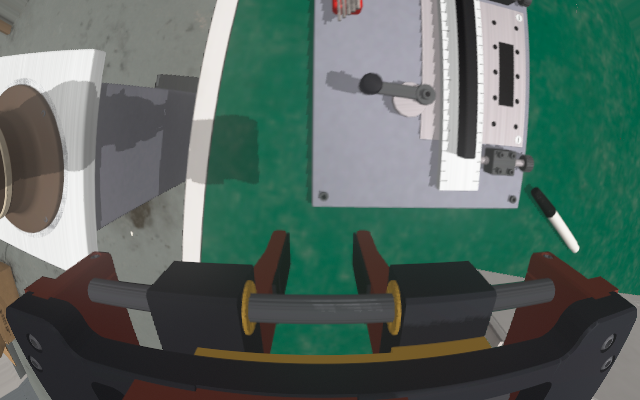

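The wrist view shows the open lever with its knob at (371,84) and the straightedge lying on the panel. The right screw at about (486,160) is next to the straightedge edge at (482,160). I zoom in numerically on both stops.

```bash
python3 - <<'E'
from h import *
import pickle
c=pickle.load(open("w4.pkl","rb"));t=ctrl.read_camera("top");pickle.dump(t,open("t4.pkl","wb"))
a=cv2.resize(c["img"][0:200,400:540],None,fx=3,fy=3,interpolation=cv2.INTER_CUBIC)
b=cv2.resize(t["img"][145:230,235:345],None,fx=3.4,fy=3.4,interpolation=cv2.INTER_CUBIC)
o=np.zeros((600,800,3),np.uint8); o[:600,:420]=a; o[:289,424:798]=b[:,:374]; cv2.imwrite("pics/w5.png",o)
E
```

```text
(no output)
```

View pics/w5.png

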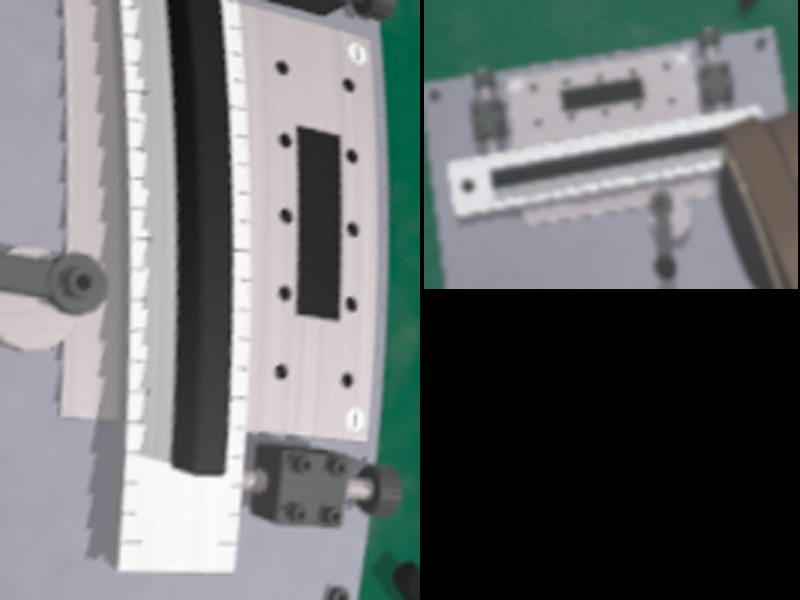

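Both tips appear to touch the edge: right at crop (245,480), and left in the top inset at (490,145). To confirm, I do a gentle push with closed fingertips on the rear edge near y=0.

Request:
carry_out(deltas=[[15,35,0,0,0],[30,70,0,0,0],[45,105,0,0,0],[60,140,0,0,0],[63,146,-20,0,0],[63,146,-50,0,0],[63,146,-60,0,0],[63,146,-60,0,0]])

```text
time: 11.48
tool_pos: [516.5, 191.2, 83.6]
eef_rot: [-1.982, -2.434, 0.006]
ft_force: [-0.1, 0.3, 0.2]
grip_width: 0.011
gripper_force: 0.0
```

Request:
carry_out(deltas=[[0,0,-30,0,0],[0,0,-55,0,0],[0,0,-64,0,0],[0,0,-67,0,0],[0,0,-67,0,0]])

```text
time: 11.9
tool_pos: [518.5, 190.7, 19.7]
eef_rot: [-1.986, -2.434, -0.0]
ft_force: [0.8, 0.5, 0.2]
grip_width: 0.007
gripper_force: 0.0
```

Request:
carry_out(deltas=[[2,0.4,0,0,0],[4,0.8,0,0,0],[4,0.8,0,0,0]])

```text
time: 12.15
tool_pos: [523.6, 191.7, 20.5]
eef_rot: [1.986, 2.433, 0.004]
ft_force: [-0.1, 0.3, 1.7]
grip_width: 0.005
gripper_force: 0.0
```

Request:
carry_out(deltas=[[1,0.2,0,0,0],[2,0.4,0,0,0],[2,0.4,0,0,0]])

```text
time: 12.4
tool_pos: [524.6, 191.7, 19.4]
eef_rot: [1.986, 2.434, 0.001]
ft_force: [-0.1, 0.2, -0.2]
grip_width: 0.013
gripper_force: 0.0
```

Request:
carry_out(deltas=[[0,0,-3,0,0],[0.5,0.1,-3,0,0],[1,0.2,-3,0,0],[1,0.2,-3,0,0]])

```text
time: 12.73
tool_pos: [525.1, 191.9, 15.9]
eef_rot: [-1.986, -2.434, 0.0]
ft_force: [-0.1, -0.2, 1.3]
grip_width: 0.005
gripper_force: 0.0
```

Request:
carry_out(deltas=[[0.5,0.1,0,0,0],[1,0.2,0,0,0],[1,0.2,0,0,0]])

```text
time: 12.98
tool_pos: [526.3, 192.2, 16.1]
eef_rot: [1.986, 2.434, 0.0]
ft_force: [0.7, -0.8, -0.7]
grip_width: 0.002
gripper_force: 0.0
```

Request:
carry_out(deltas=[[0.5,0.1,0,0,0],[1,0.2,0,0,0],[1,0.2,0,0,0]])

```text
time: 13.23
tool_pos: [527.3, 192.3, 16.1]
eef_rot: [1.986, 2.434, 0.0]
ft_force: [0.4, 0.6, -0.1]
grip_width: 0.007
gripper_force: 0.0
```

Request:
carry_out(deltas=[[0.5,0.1,0,0,0],[1,0.2,0,0,0],[1,0.2,0,0,0]])

```text
time: 13.48
tool_pos: [528.3, 192.5, 16.0]
eef_rot: [1.986, 2.434, 0.0]
ft_force: [0.6, -0.4, 0.9]
grip_width: 0.007
gripper_force: 0.0
```

Request:
carry_out(deltas=[[0.5,0.1,0,0,0],[0.8,0.2,0,0,0],[0.8,0.2,0,0,0]])

```text
time: 13.73
tool_pos: [529.0, 192.7, 16.1]
eef_rot: [1.986, 2.434, 0.0]
ft_force: [0.1, -0.7, -0.4]
grip_width: 0.008
gripper_force: 0.0
```

Request:
carry_out(deltas=[[0.4,0.1,0,0,0],[0.8,0.2,0,0,0],[0.8,0.2,0,0,0]])

```text
time: 13.98
tool_pos: [529.9, 192.9, 16.1]
eef_rot: [1.986, 2.434, 0.0]
ft_force: [-0.1, -0.1, 0.3]
grip_width: 0.003
gripper_force: 0.0
```

Request:
carry_out(deltas=[[0.4,0.1,0,0,0],[0.8,0.2,0,0,0],[0.8,0.2,0,0,0]])

```text
time: 14.23
tool_pos: [530.7, 193.1, 16.1]
eef_rot: [1.986, 2.434, 0.0]
ft_force: [-0.5, -0.1, 0.1]
grip_width: 0.01
gripper_force: 0.0
```

Request:
carry_out(deltas=[[0.4,0.1,0,0,0],[0.8,0.2,0,0,0],[0.8,0.2,0,0,0]])

```text
time: 14.48
tool_pos: [531.3, 193.3, 16.0]
eef_rot: [-1.986, -2.434, 0.0]
ft_force: [-0.4, 0.2, 0.3]
grip_width: 0.003
gripper_force: 0.3
```

Request:
carry_out(deltas=[[0.4,0.1,0,0,0],[0.8,0.2,0,0,0],[0.8,0.2,0,0,0]])

```text
time: 14.73
tool_pos: [531.3, 193.3, 15.9]
eef_rot: [-1.985, -2.434, 0.002]
ft_force: [-4.9, -1.2, 2.6]
grip_width: 0.008
gripper_force: 2.2
```

Request:
carry_out(deltas=[[0.4,0.1,0,0,0],[0.4,0.1,0,0,0],[0.4,0.1,0,0,0]])

```text
time: 14.98
tool_pos: [531.4, 193.3, 15.9]
eef_rot: [-1.985, -2.434, 0.003]
ft_force: [-6.1, -1.1, 4.1]
grip_width: 0.004
gripper_force: 3.0
```

Request:
carry_out(deltas=[[0.3,0.1,0,0,0],[0.3,0.1,0,0,0],[0.3,0.1,0,0,0]])

```text
time: 15.23
tool_pos: [531.4, 193.3, 15.8]
eef_rot: [-1.985, -2.434, 0.004]
ft_force: [-6.2, -0.8, 5.0]
grip_width: 0.003
gripper_force: 3.4
```

Request:
carry_out(deltas=[[0.4,0.1,0,0,0],[0.4,0.1,0,0,0],[0.4,0.1,0,0,0]])

```text
time: 15.48
tool_pos: [531.5, 193.3, 15.8]
eef_rot: [-1.985, -2.433, 0.005]
ft_force: [-8.3, -2.4, 6.3]
grip_width: 0.007
gripper_force: 4.0
```

Request:
carry_out(deltas=[[-3,-0.6,0,0,0],[-6,-1.2,0,0,0],[-6,-1.2,20,0,0],[-6,-1.2,55,0,0],[-6,-1.2,80,0,0],[-6,-1.2,80,0,0]])

```text
time: 15.98
tool_pos: [530.5, 194.3, 101.1]
eef_rot: [1.983, 2.431, 0.012]
ft_force: [0.3, -0.1, 0.0]
grip_width: 0.002
gripper_force: 0.0
```

Contact confirmed: about 8 N push with no motion. Now I locate the knob precisely.

```bash
python3 - <<'E'
from h import *
import pickle
J=np.array([538.2,190.5]);a=np.radians(10.4);M=np.array([[np.cos(a),-np.sin(a)],[np.sin(a),np.cos(a)]])
c=pickle.load(open("w4.pkl","rb"))
for n,uv,z in(("knob",(370,82),60),("pivot",(426,94),33),("hole",(323,196),10),("hole2",(512,199),10),("block tl",(485,151),30)):
    w=wrist_onplane(c,[uv],z)[0,:2]; print(n,w.round(1),((w-J)@M).round(1))
t=pickle.load(open("t4.pkl","rb")); f=lambda q:np.array(q,float)/3.4+(235,145)-.35
for n,uv,z in(("knob",(664-424,264),60),("pivot",(660-424,200),33)):
    w=onplane(t,[f(uv)],z)[0,:2]; print("top",n,w.round(1),((w-J)@M).round(1))
c=ctrl.read_camera("wrist"); pickle.dump(c,open("w6.pkl","wb")); print(ctrl.observe()["tool_pos"])
o=np.hstack([cv2.resize(c["img"],(640,400))]); cv2.imwrite("pics/w6.png",o)
E
```

```text
knob [471.8 145.7] [-73.4 -32.1]
pivot [528.1 152. ] [-16.9 -36. ]
hole [456.4  33.6] [-108.8 -139.6]
hole2 [670.1  73.2] [ 108.6 -139.1]
block tl [604.  115.9] [ 51.2 -85.2]
top knob [475.3 147.1] [-69.7 -31.3]
top pivot [530.1 153.4] [-14.7 -35.1]
[529.55059036 193.49600405  98.87741289]
```

Both views put the knob at about (472.5, 146), with the lever near jig -x. I swing the tool to the tangential orientation above the knob.

Request:
carry_out(deltas=[[-10,-8,2,-0.12,50],[-20,-16,2,-0.24,50],[-30,-24,2,-0.36,50],[-40,-32,2,-0.48,50],[-50,-40,2,-0.6,50],[-57,-47,2,-0.72,50],[-57,-47,2,-0.84,50],[-57,-47,2,-0.96,50]])

```text
time: 16.7
tool_pos: [469.7, 144.7, 97.2]
eef_rot: [2.889, 1.232, -0.001]
ft_force: [-0.8, 0.0, -0.3]
grip_width: 0.557
gripper_force: 0.0
```

Request:
carry_out(deltas=[[0,0,0,-0.12,50],[0,0,0,-0.24,50],[0,0,0,-0.36,50],[0,0,0,-0.48,50],[0,0,0,-0.6,50],[0,0,0,-0.71,50],[0,0,0,-0.71,50],[0,0,0,-0.71,50]])

```text
time: 17.37
tool_pos: [470.0, 145.5, 97.4]
eef_rot: [3.136, 0.167, -0.001]
ft_force: [0.1, -0.3, 0.2]
grip_width: 0.566
gripper_force: 0.0
```

Request:
carry_out(deltas=[[2.5,0.5,-20,0,50],[2.5,0.5,-40,0,50],[2.5,0.5,-52,0,50],[2.5,0.5,-55,0,50],[2.5,0.5,-55,0,50]])

```text
time: 17.78
tool_pos: [472.0, 145.8, 42.0]
eef_rot: [3.137, 0.165, -0.003]
ft_force: [-0.5, 0.1, 0.6]
grip_width: 0.568
gripper_force: 0.0
```

Request:
carry_out(deltas=[[0,0,0,0,20],[0,0,0,0,5],[0,0,0,0,5],[0,0,0,0,5],[0,0,0,0,5],[0,0,0,0,5]], newtons=4)

```text
time: 18.28
tool_pos: [473.0, 146.3, 43.5]
eef_rot: [-3.137, -0.162, -0.001]
ft_force: [-0.0, -0.1, 1.9]
grip_width: 0.206
gripper_force: 4.0
```

Request:
carry_out(deltas=[[0.8,-4.7,0,0.087,5],[2,-9.4,0,0.175,5],[3.6,-13.9,0,0.262,5],[5.6,-18.3,0,0.349,5],[5.6,-18.3,0,0.349,5]])

```text
time: 18.7
tool_pos: [478.6, 128.2, 43.4]
eef_rot: [-3.06, -0.709, -0.001]
ft_force: [-0.1, 1.4, 3.3]
grip_width: 0.206
gripper_force: 4.0
```

Request:
carry_out(deltas=[[2.3,-4.1,0,0.087,5],[5.1,-8.1,0,0.175,5],[8.1,-11.8,0,0.262,5],[11.5,-15.2,0,0.349,5],[15.1,-18.4,0,0.436,5],[19.1,-21.2,0,0.524,5],[19.1,-21.2,0,0.524,5]])

```text
time: 19.28
tool_pos: [497.5, 106.6, 43.2]
eef_rot: [-2.773, -1.475, 0.001]
ft_force: [-0.8, 1.6, 2.9]
grip_width: 0.209
gripper_force: 4.0
```

Request:
carry_out(deltas=[[2,-1.3,0,0.044,5],[4.1,-2.4,0,0.087,5],[6.3,-3.5,0,0.131,5],[8.5,-4.5,0,0.175,5]])

```text
time: 19.62
tool_pos: [505.0, 102.5, 43.1]
eef_rot: [-2.636, -1.708, 0.002]
ft_force: [-4.0, 1.7, 5.3]
grip_width: 0.207
gripper_force: 4.0
```

Request:
carry_out(deltas=[[1,-0.4,0,0.017,5],[1.8,-0.7,0,0.035,5],[2.7,-1,0,0.052,5]])

```text
time: 19.87
tool_pos: [507.6, 101.3, 43.1]
eef_rot: [-2.592, -1.774, 0.003]
ft_force: [-4.8, 1.7, 6.3]
grip_width: 0.208
gripper_force: 4.0
```

Request:
carry_out(deltas=[[0.9,-0.3,0,0.017,5],[1.8,-0.6,0,0.035,5]])

```text
time: 20.03
tool_pos: [509.4, 100.7, 43.1]
eef_rot: [-2.561, -1.819, 0.003]
ft_force: [-4.8, 0.7, 6.8]
grip_width: 0.209
gripper_force: 4.0
```

Request:
carry_out(deltas=[[0.9,-0.3,0,0.017,5],[1.8,-0.5,0,0.035,5],[2.7,-0.7,0,0.052,5]])

```text
time: 20.28
tool_pos: [512.0, 99.9, 43.1]
eef_rot: [-2.513, -1.885, 0.003]
ft_force: [-4.3, 0.2, 6.0]
grip_width: 0.204
gripper_force: 4.0
```

Request:
carry_out(deltas=[[0.9,-0.2,0,0.017,5],[1.9,-0.4,0,0.035,5]])

```text
time: 20.45
tool_pos: [513.9, 99.3, 43.1]
eef_rot: [-2.479, -1.929, 0.003]
ft_force: [-4.4, -0.8, 6.9]
grip_width: 0.209
gripper_force: 4.0
```

Request:
carry_out(deltas=[[0.9,-0.2,0,0.017,5],[1.9,-0.4,0,0.035,5]])

```text
time: 20.62
tool_pos: [515.7, 98.9, 43.0]
eef_rot: [-2.445, -1.972, 0.004]
ft_force: [-5.5, 0.9, 6.8]
grip_width: 0.208
gripper_force: 4.0
```

Request:
carry_out(deltas=[[0.9,-0.2,0,0.017,5],[1.9,-0.3,0,0.035,5]])

```text
time: 20.78
tool_pos: [517.6, 98.5, 43.0]
eef_rot: [-2.41, -2.014, 0.004]
ft_force: [-4.4, -0.1, 6.2]
grip_width: 0.208
gripper_force: 4.0
```

Request:
carry_out(deltas=[[0.9,-0.2,0,0.017,5],[1.9,-0.3,0,0.035,5]])

```text
time: 20.95
tool_pos: [519.5, 98.2, 43.1]
eef_rot: [-2.375, -2.056, 0.004]
ft_force: [-5.0, -0.4, 7.0]
grip_width: 0.202
gripper_force: 4.0
```

Request:
carry_out(deltas=[[0.9,-0.1,0,0.017,5],[1.9,-0.2,0,0.035,5]])

```text
time: 21.12
tool_pos: [521.4, 97.9, 43.0]
eef_rot: [-2.338, -2.097, 0.004]
ft_force: [-3.6, -0.2, 5.6]
grip_width: 0.207
gripper_force: 4.0
```

Request:
carry_out(deltas=[[0.9,-0.1,0,0.017,5],[1.9,-0.2,0,0.035,5]])

```text
time: 21.28
tool_pos: [523.3, 97.6, 43.0]
eef_rot: [-2.302, -2.138, 0.004]
ft_force: [-5.3, -0.8, 5.6]
grip_width: 0.207
gripper_force: 4.0
```

Request:
carry_out(deltas=[[0.9,-0.1,0,0.017,5],[1.9,-0.1,0,0.035,5]])

```text
time: 21.45
tool_pos: [525.2, 97.5, 43.0]
eef_rot: [-2.264, -2.177, 0.004]
ft_force: [-3.9, -0.5, 5.7]
grip_width: 0.209
gripper_force: 4.0
```

Request:
carry_out(deltas=[[0.9,0,0,0.017,5],[1.9,0,0,0.035,5]])

```text
time: 21.62
tool_pos: [527.2, 97.5, 43.0]
eef_rot: [-2.225, -2.217, 0.004]
ft_force: [-4.7, -0.4, 5.7]
grip_width: 0.208
gripper_force: 4.0
```

Request:
carry_out(deltas=[[0.9,0,0,0.017,5],[1.9,0,0,0.035,5]])

```text
time: 21.78
tool_pos: [528.9, 97.4, 43.0]
eef_rot: [-2.186, -2.255, 0.004]
ft_force: [-6.0, -0.3, 6.2]
grip_width: 0.208
gripper_force: 4.0
```

Request:
carry_out(deltas=[[0.9,0.1,0,0.017,5],[1.9,0.1,0,0.035,5]])

```text
time: 21.95
tool_pos: [529.8, 97.6, 42.7]
eef_rot: [-2.145, -2.292, 0.007]
ft_force: [-6.8, -0.8, 6.5]
grip_width: 0.207
gripper_force: 4.0
```

Request:
carry_out(deltas=[[0.9,0.1,0,0.017,5],[1.9,0.2,0,0.035,5]])

```text
time: 22.12
tool_pos: [531.3, 97.9, 42.5]
eef_rot: [-2.104, -2.329, 0.007]
ft_force: [-7.6, 0.4, 6.4]
grip_width: 0.241
gripper_force: 4.0
```

Request:
carry_out(deltas=[[0,0,0,0,5],[0,0,0,0,5]], newtons=8)

```text
time: 22.28
tool_pos: [531.4, 97.8, 42.5]
eef_rot: [-2.105, -2.329, 0.007]
ft_force: [-6.4, 0.0, 5.1]
grip_width: 0.209
gripper_force: 8.0
```

Request:
carry_out(deltas=[[0,0,0,0,5]])

```text
time: 22.37
tool_pos: [531.5, 97.8, 42.5]
eef_rot: [-2.105, -2.329, 0.007]
ft_force: [-7.4, 0.4, 5.8]
grip_width: 0.207
gripper_force: 8.0
```

Request:
carry_out(deltas=[[0.4,0,0,0.005,5],[0.7,0.1,0,0.01,5],[0.7,0.1,0,0.01,5]])

```text
time: 22.62
tool_pos: [531.9, 97.8, 42.5]
eef_rot: [-2.093, -2.339, 0.008]
ft_force: [-7.9, -1.0, 6.6]
grip_width: 0.205
gripper_force: 8.0
```

Request:
carry_out(deltas=[[0,0,0,0,5]])

```text
time: 22.7
tool_pos: [531.9, 97.8, 42.5]
eef_rot: [-2.094, -2.339, 0.008]
ft_force: [-7.6, -0.6, 7.1]
grip_width: 0.206
gripper_force: 8.0
```

Request:
carry_out(deltas=[[0.5,0,0,0.005,5],[0.5,0,0,0.005,5],[0.5,0,0,0.005,5]])

```text
time: 22.95
tool_pos: [532.1, 97.8, 42.5]
eef_rot: [-2.087, -2.344, 0.009]
ft_force: [-9.1, -0.3, 7.1]
grip_width: 0.205
gripper_force: 8.0
```

Request:
carry_out(deltas=[[0,0,0,0,5]])

```text
time: 23.03
tool_pos: [532.1, 97.8, 42.5]
eef_rot: [-2.087, -2.344, 0.009]
ft_force: [-9.0, -0.1, 8.6]
grip_width: 0.205
gripper_force: 8.0
```

Request:
carry_out(deltas=[[-0.8,0,0,0,5],[-1.6,0,0,0,20],[-1.6,0,0,0,30],[-1.6,0,0,0,36],[-1.6,0,0,0,40],[-1.6,0,10,0,40],[-1.6,0,35,0,40],[-1.6,0,70,0,40]])

```text
time: 23.7
tool_pos: [532.1, 97.9, 112.3]
eef_rot: [-2.083, -2.347, 0.005]
ft_force: [0.6, -1.4, 0.5]
grip_width: 0.458
gripper_force: 0.0
```

Request:
carry_out(deltas=[[-20,-30,30,0,40],[-50,-65,50,0,40],[-80,-100,60,0,40],[-90,-130,60,0,40],[-90,-150,60,0,40],[-90,-150,60,0,40]])

```text
time: 24.2
tool_pos: [442.5, -57.5, 174.2]
eef_rot: [2.092, 2.339, -0.003]
ft_force: [-0.1, 0.1, -0.2]
grip_width: 0.454
gripper_force: 0.0
```

```bash
python3 - <<'E'
from h import *
c=ctrl.read_camera("wrist"); t=ctrl.read_camera("top")
a=c["img"][0:300,240:640]; b=cv2.resize(t["img"][145:240,225:365],None,fx=2.8,fy=2.8,interpolation=cv2.INTER_CUBIC)
o=np.zeros((600,800,3),np.uint8); o[:600,:800]=cv2.resize(a,(800,600)); o[334:600,408:800]=b[:266,:392]; cv2.imwrite("pics/w7.png",o)
s=ctrl.observe(); print(s["ft_force"].round(1),s["tool_pos"].round(1))
E
```

```text
[0.4 0.6 0.3] [443.9 -52.6 173.9]
```

View pics/w7.png

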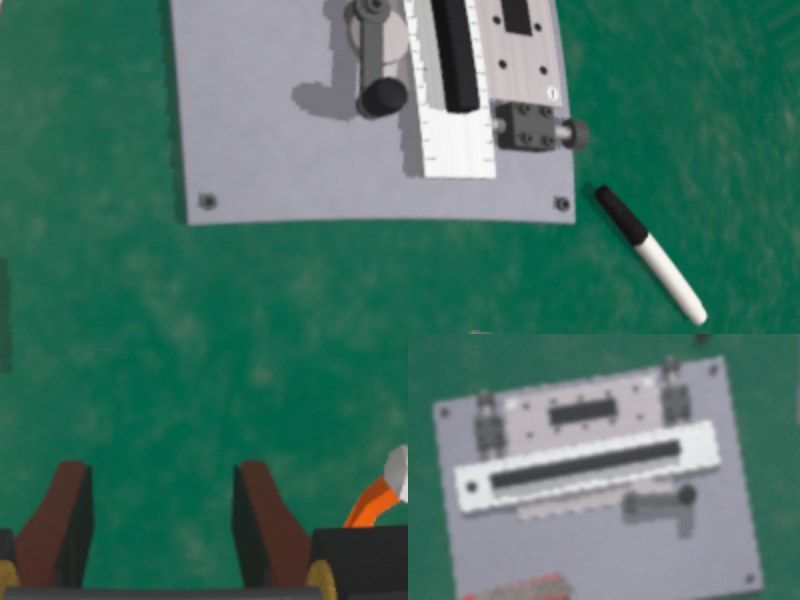

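The picture shows the lever swung to about jig -y (knob at (383,97)), with the cam on the straightedge. The straightedge bears on the right screw at (495,127) and, in the inset, on the left one at (489,455). The other parts are undisturbed and the gripper is clear, so I hand the job in.

```bash
python3 -c "
from cell import ctrl
print(ctrl.finish_job())"
```

```text
the job is handed in; nothing more can be done
None
```

The job is handed in: the straightedge lies flat on the panel against both stop screws, locked by the cam at about 9 N on the knob (the top of the 7–9 N range), with the gripper clear. Contact rests on a push of about 8 N that moved nothing, plus the final pictures; the hand-in gave no verdict.

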